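# Slide the chopping board out over the waste bin

### The job

Push the green chopping board along the steel bench with your fingertips or the outside of the fingers until it is centred on the black bin below and sticks out past the bench's edge by about 50 mm, square to the edge, so that the scraps can be scraped straight down into the bin. Slide it gently, flat on the bench all the way and never lifted, with the lemon halves and the carrot end staying on it, and leave everything else on the bench where it is.

Things in the scene. Friction and masses are not known exactly. Their poses are not given: they have to be found in the camera images.
- board: loose green plastic chopping board, 180 (its x) x 250 (y) x 10 mm, flat slab, sides upright, corners rounded 18 mm, about 0.4 kg. Origin: centre of its underside (z 0 on the bench), z up; its x points away from the robot, turned up to 0.4 rad at the start. Front edge: its long +x edge. It can be pushed by its edges; friction on the bench 0.5 to 0.7; rear half of its top bare
- board_front_left (a point): point at the front edge of the green board, on the top face, at its left end: board x +90 mm, y +125 mm, z +10 mm (where the square corner would be if it were not rounded)
- board_front_right (a point): the same point at the right end of the front edge: board x +90 mm, y -125 mm, z +10 mm
- bench_edge (a point): point on the free edge of the stainless bench, the straight edge farthest from the robot, at bench-top height (z = 0). The edge runs along y through this point for the whole bench (1.7 m); x points off the bench, away from the robot. The bench stands up to 30 mm nearer or farther from start to start
- bin_line (a point): marks where the black waste bin is along the bench: a point at bench-top height straight above the near rim of the bin, so its y is that of the bin's centre (the centre lies 200 mm farther from the robot). The round bin, 400 mm across its open mouth, stands on the floor, partly tucked under the bench edge, its rim 135 mm below the bench top; axes as the world's
- lemon_a: squeezed lemon half, yellow dome 56 mm across and 35 mm high, cut face down on the board's front half, loose, 30 g; origin: centre of its cut face, which lies on the board's top, 10 mm above the board's origin
- lemon_b: second lemon half, the same, on the other end of the board's front half
- carrot_end: orange carrot end, 34 mm across and 28 mm high, cut face down on the board's front half, near the middle, loose, 15 g; origin: centre of its cut face
- red_board: red chopping board of the same make (180 x 250 x 10 mm), loose, lying on the bench to the right (-y), long side across the bench; not to be moved; origin: centre of its underside
- ramekins: nest of three terracotta ramekins, 94 mm across and 60 mm high, loose, to the left; origin: centre of its underside
- mug: white mug, 82 mm across, 95 mm high, handle at its own +y side, sticking out 35 mm, loose, to the right and near the robot; origin: centre of its underside
- sanitiser: blue spray bottle with a white and red trigger head, 76 mm across, 240 mm high, loose, far left; origin: centre of its underside
- dressing: amber dressing bottle with a yellow cap, 58 mm across, 190 mm high, loose, far left; origin: centre of its underside
- spatula: spatula, 260 mm long, lying flat along y to the left and near the robot, up to 20 mm high, loose; origin: on the bench below its middle
Mind the look-alikes: they are no part of the job. Leave any brown or purple look-alike of the lemon_a alone.

How it is judged (in metres and radians):
At the end, for the whole second after the job is handed in: The green board lies flat and still on the bench, both ends of its front edge 35 to 65 mm beyond the bench's edge, its centre within 30 mm (along the edge) of the bin's centre; both lemon halves and the carrot end are on it, still cut face down; every bystander is within 20 mm of where it stood (x of board_front_left in the frame of bench_edge between 0.035 and 0.065 m and x of board_front_right in the frame of bench_edge between 0.035 and 0.065 m and y of board in the frame of bin_line between -0.03 and 0.03 m and height (world z) of board between -0.004 and 0.004 m and angle between board's own z axis and vertical below 0.03 rad and linear speed of board below 0.01 m/s and z of lemon_a in the frame of board between 0.005 and 0.016 m and x of lemon_a in the frame of board between -0.09 and 0.09 m and y of lemon_a in the frame of board between -0.125 and 0.125 m and z of lemon_b in the frame of board between 0.005 and 0.016 m and x of lemon_b in the frame of board between -0.09 and 0.09 m and y of lemon_b in the frame of board between -0.125 and 0.125 m and z of carrot_end in the frame of board between 0.005 and 0.016 m and x of carrot_end in the frame of board between -0.09 and 0.09 m and y of carrot_end in the frame of board between -0.125 and 0.125 m and distance of each of red_board, ramekins, mug, sanitiser, dressing, spatula from where it was at the start of the episode below 0.02 m); the robot touches nothing.
It fails at once if the board is lifted, tipped or pushed off the bench (height (world z) of board above 0.01 m or height (world z) of board below -0.02 m or angle between board's own z axis and vertical above 0.08 rad).
It fails at once if the board is shoved roughly (faster than 0.4 m/s) (linear speed of board above 0.4 m/s).
It fails at once if a scrap falls off the board, is tipped over or picked up (z of any of lemon_a, lemon_b, carrot_end in the frame of board below 0.004 m or z of any of lemon_a, lemon_b, carrot_end in the frame of board above 0.022 m).
It fails at once if the board is pushed with the arm or the gripper's body instead of the fingers (contact force between the arm and board above 2 N).
It fails at once if another thing on the bench is displaced by more than 20 mm or tipped (distance of any of red_board, ramekins, mug, sanitiser, dressing, spatula from where it was at the start of the episode above 0.02 m or angle between any of ramekins, mug, sanitiser, dressing's own z axis and vertical above 0.25 rad).
It also fails if it takes over 61 s, if anything falls off the work surface, if the arm or the gripper's body presses on something with over 40 N, if the wrist force passes 120 N, or if a joint passes its speed limit or range.

### The arm

A 7-joint arm with a two-finger parallel gripper is mounted at the origin on the work surface. World frame = base frame: x ahead of the robot, y to its left, z up, the work surface at z = 0. Lengths are in mm, angles in rad, forces in N, time in s.
With the tool pointing down it reaches from about 350 to 900 mm from the base axis. Payload 7.2 kg.
Tool frame: the origin (TCP) lies midway between the tips of the shut fingers; the grasp point (between the pads) lies grip_depth behind it (grip_depth is the distance from the TCP to the grasp point, in mm); z points along the fingers, y is the line along which they close (so a half turn about z gives the same grasp; the last joint's range is limited). The gripper opens to 88 mm and grips with 3 to 60 N. Pads are 20 mm wide; open, the fingers measure 115 mm over their backs; the gripper's body (75 mm by 178 mm) begins 61 mm behind the grasp point.
Start: joints at [-1.208, 0.411, -0.013, 1.596, 0.006, 1.134, -0.082], TCP at [261.008, 567.895, 198.653] pointing down, gripper open.
Joint ranges: [-2.95, 2.95], [-0.29, 1.99], [-1.47, 1.44], [0.14, 2.54], [-1.03, 4.17], [0.13, 1.85], [-2.86, 2.86]. Speed limits (rad/s): [2.39, 2.39, 3.01, 3.01, 3.14, 3.14, 3.14].

### API

Orientations are given as a 3x3 rotation matrix whose columns are the frame's x, y, z axes.
In Python, from station import get_state, get_image, camera_info, hand_in, grip_depth gives the robot as it stands.
- The arm moves only by the tool servo_tool, never from a script. Its argument "targets" is a list of rows, each a list of 5 numbers: the shift along the tool's x, y, z in cm, then the turn about the tool's z in rad, then the finger opening in cm, from 0 to 8.78. In form: [[tx, ty, tz, spin, claw], ...]. A call has 1 to 5 rows; each row shifts and turns the commanded pose from where the row before left it, along the tool's axes as they then stand; what a row does not reach is not made up. A row lasts 1/8 s, in which the tool goes at most 62.5 mm and 10.7 degrees, less where a joint would pass 70% of its speed; a pose out of reach is approached as far as the arm can. A call is refused whole if a number of a shift passes 6.25 or a number of a turn 0.188, either way. A call with a gripper value outside its range is refused whole. The fingers move at their own pace and stop on an object; "newtons" is the grip in N (left out, the last holds). Time passes only in rows, so rows that do not move let the fingers close. It gives the time, the measured TCP pose, the force, the opening and the grip force at its end, in the units of the state.
- get_state(): the state, without advancing time (a new reading comes with each control period).
- get_image(name): name is "scene" or "top" or "wrist"; returns the picture (480x640x3 uint8, red, green, blue); there is no depth.
- camera_info(name): a dict with "camera_matrix" (3x3 intrinsics, pixels), "position" and "rotation" of the camera in the world; the wrist camera has in their place "T_tool_cam" (4x4, takes a point from camera to tool coordinates, whose origin is the TCP and whose axes are the flange's). Camera axes: x right, y up, looking along -z (the intrinsics and any distortion apply to the point x, -y, -z); pixel columns grow to the right and rows downward; lengths in mm; the calibration is good to about 2 mm. A picture is of the moment at which its call begins: read the wrist's pose just before it. camera_info takes no time and is no camera call.
- hand_in(): hands the job in; it is judged then, once.
The state is a dict: "t": time; "joint_pos": joint angles; "joint_vel": joint speeds; "tau": joint torques, N m; "eef_pos": TCP position; "orientation": TCP orientation; "contact_force": force on the tool from outside, world axes, zero at the start; "moment": the same for the moment, N m; "width": finger opening in mm; "finger_force": force on a finger pad.
Only numpy, scipy, OpenCV 4.12 (cv2) and the standard library are available. Lean on these libraries where they do the work, as an engineer would, in place of code of your own. Each camera call takes 0.05 s, during which the arm holds its last target. There are 200 camera calls.

## Working session

There is one attempt and no reset: what is moved stays moved. The work goes in short steps, Python scripts to look and compute and a tool call to move; the robot and the scene stay as the last step left them, time stands still between calls to the robot, and variables do not carry over. Pictures are saved under pics/ and viewed, at most 10 in all, crops included, and the job is handed in when it is done.

Besides the shell and the picture viewer there is one more tool, called after "Request:" as name([rows], argument=value, ...), one row to a line, values as JSON. servo_tool: Moves the arm, as the interface text tells. Its arguments: {"type":"object","properties":{"targets":{"type":"array"},"newtons":{"type":"number"}},"required":["targets"]}

```bash
mkdir -p pics
cat > h.py <<'E'
import numpy as np,cv2
from station import *
def ray(cam,uv,z):
    c=camera_info(cam);K=np.array(c["camera_matrix"]);R=np.array(c["rotation"]);p=np.array(c["position"])
    uv=np.atleast_2d(np.array(uv,float))
    n=cv2.undistortPoints(uv.reshape(-1,1,2),K,np.array(c.get("distortion",np.zeros(5)),float)).reshape(-1,2)
    d=np.c_[n[:,0],-n[:,1],-np.ones(len(n))]@R.T
    return p+d*((z-p[2])/d[:,2])[:,None]
def save(n,f):
    im=get_image(n);cv2.imwrite("pics/"+f,im[:,:,::-1]);return im
E
python3 - <<'E'
from h import *
for n in("top","scene"):
    save(n,n+"0.png");print({k:np.round(v,3).tolist() if k!="name" and not isinstance(v,str) else v for k,v in camera_info(n).items()})
s=get_state();print(s["t"],s["eef_pos"],s["orientation"],s["width"],grip_depth)
E
```

```text
{'camera_matrix': [[454.606, 0.0, 318.011], [0.0, 454.606, 234.664], [0.0, 0.0, 1.0]], 'position': [310.175, -21.481, 1152.424], 'rotation': [[0.028, 0.981, -0.19], [-0.999, 0.025, -0.02], [-0.015, 0.191, 0.982]]}
{'camera_matrix': [[452.949, 0.0, 320.368], [0.0, 452.949, 234.485], [0.0, 0.0, 1.0]], 'position': [1152.97, -831.627, 1071.132], 'rotation': [[0.783, -0.441, 0.438], [0.622, 0.547, -0.56], [0.007, 0.711, 0.703]]}
0.1 [260.86979523 567.43203316 197.93756311] [[-9.08635422e-01  4.17590084e-01 -4.38690262e-04]
 [ 4.17590288e-01  9.08634492e-01 -1.30794265e-03]
 [-1.47574778e-04 -1.37163582e-03 -9.99999048e-01]] 88.03836512163075 18.700000000000003
```

View pics/top0.png

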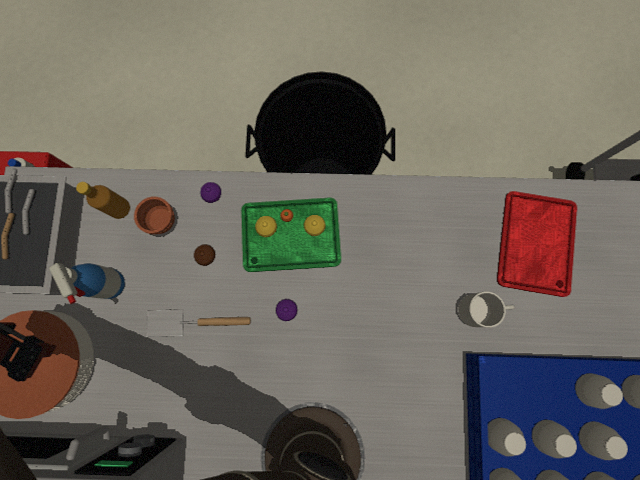

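View pics/scene0.png

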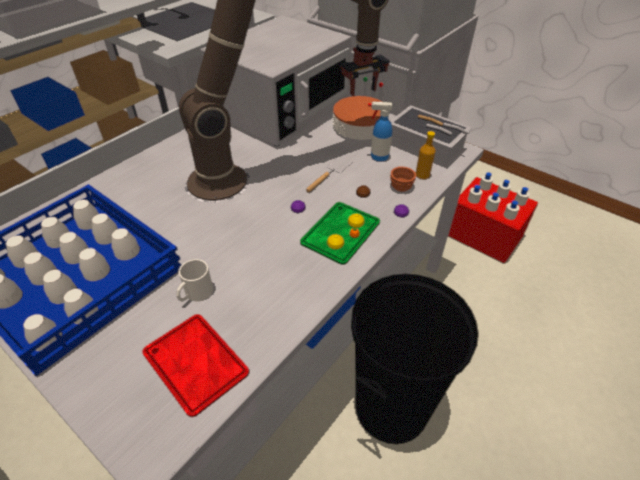

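The top view shows the green board at (242–341, 198–271), the bench edge at rows 168–180 and the bin mouth around (320, 137). A purple decoy sits behind the board at (286, 310). The scene view agrees with this.

```bash
cat >> h.py <<'E'
def hsv(im): return cv2.cvtColor(im,cv2.COLOR_RGB2HSV)
def big(m): return max(cv2.findContours(m,cv2.RETR_EXTERNAL,cv2.CHAIN_APPROX_NONE)[0],key=cv2.contourArea)
def board(im,z=10,cam="top"):
    h=hsv(im); m=cv2.inRange(h,(45,90,30),(85,255,255)); m=cv2.morphologyEx(m,cv2.MORPH_CLOSE,np.ones((9,9)))
    c=big(m).reshape(-1,2)+0.0
    w=ray(cam,c,z)[:,:2].astype(np.float32)
    (cx,cy),(a,b),ang=cv2.minAreaRect(w)
    th=np.deg2rad(ang)
    if a>b: th+=np.pi/2;a,b=b,a   # th = direction of short side
    th=(th+np.pi/2)%np.pi-np.pi/2
    return np.array([cx,cy]),th,(a,b)
def edge(im,cols):
    g=cv2.GaussianBlur(im,(3,3),0).astype(int)
    out=[]
    for u in cols:
        col=g[155:195,u].sum(1); d=np.abs(np.diff(col)); out.append((u,155.5+d.argmax()))
    return np.array(out,float)
E
python3 - <<'E'
from h import *
im=cv2.imread("pics/top0.png")[:,:,::-1].copy()
print("board",board(im))
e=edge(im,list(range(90,245,15))+list(range(400,545,15)))
w=ray("top",e,0);print(np.round(np.c_[e,w[:,:2]],1).tolist())
e=edge(im,range(265,380,10));w=ray("top",e,0);print("at bin",np.round(np.c_[e,w[:,:2]],1).tolist())
h=hsv(im)
m=(im.max(2)<70).astype(np.uint8)*255; m[180:]=0;m[:, :235]=0;m[:,410:]=0
m=cv2.morphologyEx(m,cv2.MORPH_OPEN,np.ones((15,15)))
c=big(m).reshape(-1,2); c=c[c[:,1]<165]
w=ray("top",c,-135)
for zz in(-135,):
    from scipy.optimize import least_squares
    r=least_squares(lambda p:np.hypot(w[:,0]-p[0],w[:,1]-p[1])-p[2],[900,0,200],loss="soft_l1",f_scale=3);print("bin",r.x,np.abs(r.fun).mean())
for n,lo,hi in(("lemons",(20,120,120),(32,255,255)),("carrot",(5,150,120),(17,255,255)),("purple",(125,80,30),(155,255,255)),("red",(0,200,80),(4,255,255))):
    m=cv2.inRange(h,lo,hi)
    for q in cv2.findContours(m,0,2)[0]:
        if cv2.contourArea(q)>25:
            mm=cv2.moments(q);print(n,cv2.contourArea(q),np.round(ray("top",[mm["m10"]/mm["m00"],mm["m01"]/mm["m00"]],20)[0]))
E
```

```text
board (array([531.27081299,  73.21365356]), np.float64(0.09047411529704075), (180.46566772460938, 248.3821258544922))
[[90.0, 185.5, 651.2, 611.8], [105.0, 185.5, 652.1, 571.6], [120.0, 167.5, 703.1, 537.1], [135.0, 168.5, 701.2, 496.4], [150.0, 168.5, 702.1, 456.0], [165.0, 168.5, 703.0, 415.7], [180.0, 169.5, 701.2, 375.2], [195.0, 169.5, 702.1, 335.0], [210.0, 181.5, 669.7, 292.4], [225.0, 170.5, 701.1, 254.5], [240.0, 170.5, 702.0, 214.5], [400.0, 174.5, 700.7, -210.2], [415.0, 174.5, 701.6, -249.7], [430.0, 175.5, 699.7, -289.1], [445.0, 175.5, 700.6, -328.5], [460.0, 175.5, 701.5, -367.9], [475.0, 176.5, 699.7, -407.1], [490.0, 176.5, 700.6, -446.4], [505.0, 193.5, 655.0, -483.3], [520.0, 191.5, 661.4, -522.5], [535.0, 193.5, 656.9, -561.1]]
at bin [[265.0, 168.5, 709.1, 148.1], [275.0, 171.5, 701.4, 121.0], [285.0, 172.5, 699.2, 94.3], [295.0, 172.5, 699.8, 67.7], [305.0, 172.5, 700.4, 41.2], [315.0, 172.5, 701.0, 14.6], [325.0, 173.5, 698.9, -12.0], [335.0, 173.5, 699.5, -38.4], [345.0, 173.5, 700.1, -64.9], [355.0, 173.5, 700.7, -91.4], [365.0, 174.5, 698.5, -117.8], [375.0, 168.5, 715.8, -144.2]]
bin [875.3983887    8.18392299 197.00334929] 0.9613103587095652
lemons 265.5 [551. 137.  20.]
lemons 264.0 [557.  12.  20.]
lemons 86.5 [641. 622.  20.]
carrot 1283.5 [159. 677.  20.]
carrot 235.0 [294. 733.  20.]
carrot 65.0 [582.  84.  20.]
carrot 953.5 [572. 430.  20.]
purple 329.0 [339.  75.  20.]
purple 296.0 [635. 284.  20.]
red 29.0 [ 411. -495.   20.]
red 425.5 [ 449. -543.   20.]
red 96.5 [ 559. -477.   20.]
red 2109.0 [ 565. -577.   20.]
red 418.5 [716. 784.  20.]
```

Board is at (531, 73), yaw +0.09; its measured size fits 180×250. The bench edge is at x≈701, and the bin's y≈8 with a radius of about 200. The goal is a board centre of (661, 8), yaw 0. I'll push from the left first, then from the rear.

Request:
servo_tool([
  [-2.6,-5.6,0,0,8.78],
  [-2.6,-5.6,0,0,8.78],
  [-2.6,-5.6,0,0,8.78],
  [-2.6,-5.6,0,0,8.78],
  [-2.6,-5.6,0,0,8.78],
])

```text
t: 0.72
eef_pos: [261.9, 257.0, 198.4]
orientation: [[-0.909, 0.418, -0.0], [0.418, 0.909, -0.0], [0.0, -0.0, -1.0]]
contact_force: [1.3, -0.7, 0.8]
width: 87.5
finger_force: 0.0
```

Request:
servo_tool([
  [0,0,0,0.185,8.78],
  [0,0,0,0.185,8.78],
  [0,0,0,0.185,8.78],
  [0,0,0,0.185,8.78],
  [0,0,0,0.185,8.78],
])

```text
t: 1.35
eef_pos: [262.0, 259.0, 198.5]
orientation: [[-0.207, 0.978, -0.0], [0.978, 0.207, -0.0], [-0.0, -0.0, -1.0]]
contact_force: [0.5, 0.2, -0.1]
width: 87.9
finger_force: 0.0
```

Run:
```python
from h import *
s=get_state();print(s["t"],s["eef_pos"],np.round(s["orientation"],3).tolist(),np.round(s["joint_pos"],2),s["contact_force"])
```

```text
1.35 [262.01829963 258.96946084 198.47249948] [[-0.207, 0.978, -0.0], [0.978, 0.207, -0.0], [-0.0, -0.0, -1.0]] [-0.95 -0.04  0.04  2.16  0.    1.02 -0.7 ] [ 0.52722591  0.23768407 -0.13400208]
```

Request:
servo_tool([
  [0,0,0,0.185,8.78],
  [0,0,0,0.0235,8.78],
  [-0.5,6,0,0,8.78],
  [-0.5,6,0,0,8.78],
  [-0.5,6,0,0,8.78],
])

```text
t: 1.98
eef_pos: [444.1, 245.2, 198.7]
orientation: [[-0.011, 1.0, 0.0], [1.0, 0.011, 0.0], [0.0, 0.0, -1.0]]
contact_force: [-0.9, -0.1, -0.1]
width: 87.8
finger_force: 0.0
```

Request:
servo_tool([
  [-0.3,6,0,0,8.78],
  [0,2.6,0,0,8.78],
  [0,0,4,0,8.78],
  [0,0,4,0,8.78],
  [0,0,4,0,8.78],
])

```text
t: 2.6
eef_pos: [528.2, 242.9, 77.2]
orientation: [[-0.011, 1.0, -0.0], [1.0, 0.011, -0.0], [-0.0, -0.0, -1.0]]
contact_force: [0.9, 0.6, -0.4]
width: 87.8
finger_force: 0.0
```

Request:
servo_tool([
  [-0.6,0,0,0.011,8.78],
  [-0.4,0,2.4,0,8.78],
  [0,0,2.4,0,8.78],
  [0,0,1.5,0,8.78],
  [0,0,0.85,0,8.78],
])

```text
t: 3.22
eef_pos: [528.8, 233.0, 7.5]
orientation: [[0.004, 1.0, 0.001], [1.0, -0.004, 0.0], [0.0, 0.001, -1.0]]
contact_force: [0.8, 0.2, -0.5]
width: 87.5
finger_force: 0.0
```

Run:
```python
from h import *
im=save("scene","s1.png");s=get_state();print(s["eef_pos"],s["contact_force"])
cv2.imwrite("pics/s1c.png",cv2.resize(im[150:300,250:450,::-1],None,fx=3,fy=3))
```

```text
[528.29429856 232.84414153   6.60169309] [-0.66666946 -0.00715924 -1.33221208]
```

View pics/s1c.png

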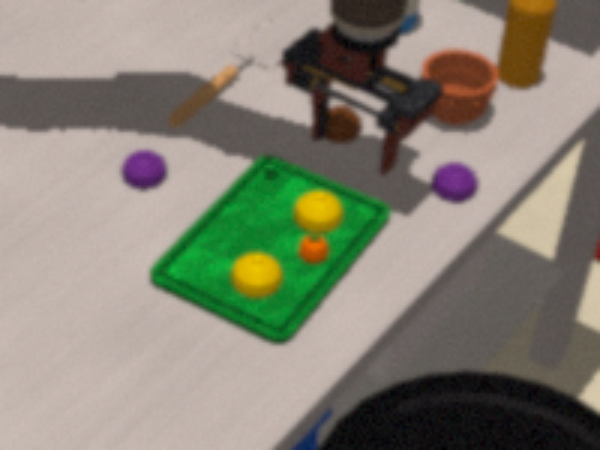

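The fingers are down beside the board's left edge, at crop (320–390, 130–165), and clear of the brown decoy. I'll start a slow push toward -y.

Request:
servo_tool([
  [-0.4,0,0.25,0,8.78],
  [-0.4,0,0,0,8.78],
  [-0.4,0,0,0,8.78],
  [-0.4,0,0,0,8.78],
  [-0.4,0,0,0,8.78],
])

```text
t: 3.9
eef_pos: [528.3, 212.6, 4.8]
orientation: [[0.005, 1.0, 0.0], [1.0, -0.005, 0.0], [0.0, 0.0, -1.0]]
contact_force: [0.1, 0.5, -0.6]
width: 87.8
finger_force: 0.0
```

Request:
servo_tool([
  [-0.4,0,0,0,8.78],
  [-0.4,0,0,0,8.78],
  [-0.4,0,0,0,8.78],
  [-0.4,0,0,0,8.78],
  [-0.4,0,0,0,8.78],
])

```text
t: 4.53
eef_pos: [528.1, 192.7, 4.6]
orientation: [[0.004, 1.0, -0.0], [1.0, -0.004, 0.0], [0.0, -0.0, -1.0]]
contact_force: [-0.2, 0.5, 0.5]
width: 87.5
finger_force: 0.0
```

Run:
```python
from h import *
im=save("top","t2.png");s=get_state();print(s["t"],s["eef_pos"],s["contact_force"],board(im))
```

```text
4.575 [528.1847413  191.94100694   4.63508124] [-0.16239336 -1.46509933 -0.13514712] (array([531.51916504,  72.7167511 ]), np.float64(0.08740430615326322), (180.5629119873047, 247.5068359375))
```

Run:
```python
from h import *
im=cv2.imread("pics/t2.png");s=save("wrist","w2.png")[:,:,::-1]
cv2.imwrite("pics/c2.png",np.hstack([cv2.resize(im[160:310,180:380],(400,300)),cv2.resize(s,(400,300))]))
```

```text
(no output)
```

View pics/c2.png

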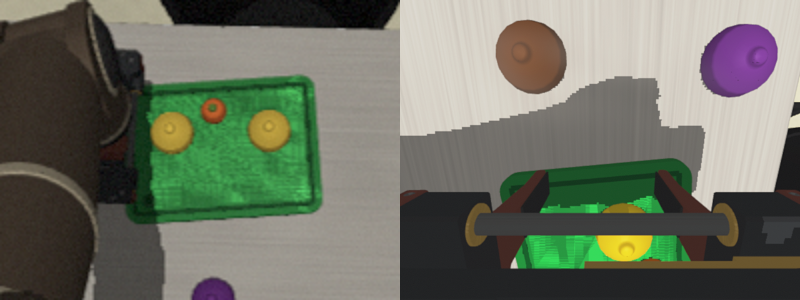

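The board hasn't moved with the TCP at y=192, and the wrist view shows the tips over its rim, with its left edge at (500–690, 165–190). The open tips must sit above TCP level, so I'll back off and lower until they touch the bench.

Request:
servo_tool([
  [1.0,0,0,0,8.78],
  [1.0,0,0,0,8.78],
  [1.0,0,0,0,8.78],
  [1.0,0,0,0,8.78],
  [0,0,0,0,8.78],
])

```text
t: 5.25
eef_pos: [528.1, 234.3, 4.5]
orientation: [[0.003, 1.0, -0.0], [1.0, -0.003, 0.0], [0.0, -0.0, -1.0]]
contact_force: [-0.6, -1.0, -0.7]
width: 87.7
finger_force: 0.0
```

Request:
servo_tool([
  [0,0,0.2,0,8.78],
  [0,0,0.2,0,8.78],
  [0,0,0.1,0,8.78],
  [0,0,0.1,0,8.78],
  [0,0,0,0,8.78],
])

```text
t: 5.88
eef_pos: [528.4, 232.8, -1.4]
orientation: [[0.005, 1.0, -0.0], [1.0, -0.005, 0.0], [0.0, -0.0, -1.0]]
contact_force: [0.2, -0.2, 0.6]
width: 87.7
finger_force: 0.0
```

Request:
servo_tool([
  [0,0,0.1,0,8.78],
  [0,0,0.1,0,8.78],
  [0,0,0.1,0,8.78],
  [0,0,0.1,0,8.78],
  [0,0,0,0,8.78],
])

```text
t: 6.5
eef_pos: [528.3, 232.9, -5.5]
orientation: [[0.004, 1.0, -0.0], [1.0, -0.004, -0.0], [-0.0, -0.0, -1.0]]
contact_force: [0.3, -0.4, 1.2]
width: 88.0
finger_force: 0.0
```

Confirmed: no contact at z=-5.5. I'll keep lowering.

Request:
servo_tool([
  [0,0,0.1,0,8.78],
  [0,0,0.1,0,8.78],
  [0,0,0.1,0,8.78],
  [0,0,0,0,8.78],
])

```text
t: 7.0
eef_pos: [528.3, 232.9, -8.4]
orientation: [[0.005, 1.0, -0.0], [1.0, -0.005, -0.0], [-0.0, -0.0, -1.0]]
contact_force: [-0.1, -0.4, -0.4]
width: 87.9
finger_force: 0.0
```

Request:
servo_tool([
  [0,0,0.1,0,8.78],
  [0,0,0.1,0,8.78],
  [0,0,0.1,0,8.78],
  [0,0,0,0,8.78],
])

```text
t: 7.5
eef_pos: [528.3, 232.9, -11.5]
orientation: [[0.004, 1.0, -0.0], [1.0, -0.004, -0.0], [-0.0, -0.0, -1.0]]
contact_force: [-1.0, 0.1, 0.7]
width: 87.8
finger_force: 0.0
```

Request:
servo_tool([
  [0,0,0.1,0,8.78],
  [0,0,0.1,0,8.78],
  [0,0,0,0,8.78],
])

```text
t: 7.88
eef_pos: [528.3, 232.9, -13.5]
orientation: [[0.004, 1.0, -0.0], [1.0, -0.004, -0.0], [-0.0, -0.0, -1.0]]
contact_force: [-0.2, 0.6, 0.3]
width: 87.7
finger_force: 0.0
```

Request:
servo_tool([
  [0,0,0.1,0,8.78],
  [0,0,0.1,0,8.78],
  [0,0,0,0,8.78],
])

```text
t: 8.25
eef_pos: [528.3, 232.9, -15.4]
orientation: [[0.004, 1.0, -0.0], [1.0, -0.004, -0.0], [-0.0, -0.0, -1.0]]
contact_force: [0.5, -0.3, 0.1]
width: 87.6
finger_force: 0.0
```

Request:
servo_tool([
  [0,0,0.1,0,8.78],
  [0,0,0.1,0,8.78],
  [0,0,0,0,8.78],
])

```text
t: 8.62
eef_pos: [528.3, 232.9, -17.5]
orientation: [[0.004, 1.0, -0.0], [1.0, -0.004, -0.0], [-0.0, -0.0, -1.0]]
contact_force: [-0.1, 0.7, 0.5]
width: 87.8
finger_force: 0.0
```

Run:
```python
from h import *
s=get_state();print(s["eef_pos"],s["contact_force"])
im=save("scene","s3.png")
cv2.imwrite("pics/s3c.png",cv2.resize(im[150:250,310:430,::-1],None,fx=5,fy=5))
```

```text
[528.26946887 232.87243695 -17.45928597] [-0.05780868  0.66155022  0.51820626]
```

View pics/s3c.png

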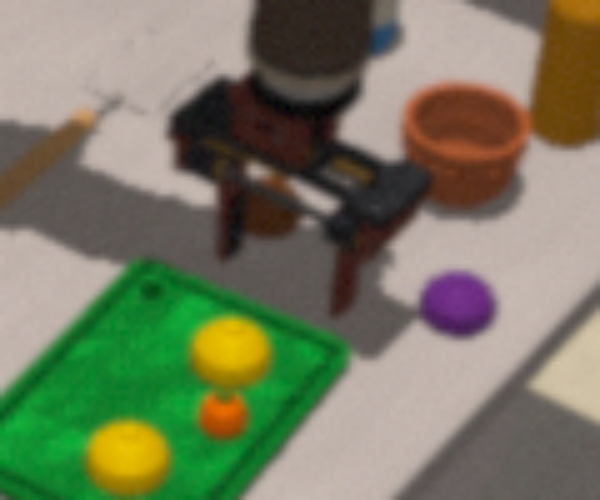

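Run:
```python
from h import *
for uv in([378,213],[355.6,201.4]):
    for z in(-5,0,5,10,15): print(uv,z,np.round(ray("scene",uv,z)[0]))
```

```text
[378, 213] -5 [574. 239.  -5.]
[378, 213] 0 [577. 234.   0.]
[378, 213] 5 [579. 229.   5.]
[378, 213] 10 [582. 224.  10.]
[378, 213] 15 [585. 219.  15.]
[355.6, 201.4] -5 [475. 241.  -5.]
[355.6, 201.4] 0 [478. 236.   0.]
[355.6, 201.4] 5 [482. 231.   5.]
[355.6, 201.4] 10 [485. 226.  10.]
[355.6, 201.4] 15 [488. 221.  15.]
```

Request:
servo_tool([
  [0,0,0.1,0,8.78],
  [0,0,0.1,0,8.78],
  [0,0,0,0,8.78],
])

```text
t: 9.05
eef_pos: [528.3, 232.9, -19.4]
orientation: [[0.004, 1.0, -0.0], [1.0, -0.004, -0.0], [-0.0, -0.0, -1.0]]
contact_force: [-0.5, 0.2, -0.2]
width: 87.8
finger_force: 0.0
```

Request:
servo_tool([
  [0,0,0.1,0,8.78],
  [0,0,0.1,0,8.78],
  [0,0,0,0,8.78],
])

```text
t: 9.43
eef_pos: [528.2, 232.9, -21.5]
orientation: [[0.004, 1.0, -0.0], [1.0, -0.004, -0.0], [-0.0, -0.0, -1.0]]
contact_force: [-0.3, 0.2, -0.3]
width: 87.3
finger_force: 0.0
```

Request:
servo_tool([
  [0,0,0.1,0,8.78],
  [0,0,0.1,0,8.78],
  [0,0,0,0,8.78],
])

```text
t: 9.8
eef_pos: [528.3, 232.9, -23.4]
orientation: [[0.005, 1.0, -0.0], [1.0, -0.005, 0.0], [0.0, -0.0, -1.0]]
contact_force: [0.4, -0.4, -0.5]
width: 88.1
finger_force: 0.0
```

Request:
servo_tool([
  [0,0,0.1,0,8.78],
  [0,0,0.1,0,8.78],
  [0,0,0,0,8.78],
])

```text
t: 10.18
eef_pos: [528.4, 233.0, -23.7]
orientation: [[0.005, 1.0, 0.0], [1.0, -0.005, 0.001], [0.001, 0.0, -1.0]]
contact_force: [-5.6, -2.6, 18.7]
width: 88.1
finger_force: 9.2
```

Request:
servo_tool([
  [0,0,0.1,0,8.78],
  [0,0,0.1,0,8.78],
  [0,0,0,0,8.78],
])

```text
t: 10.55
eef_pos: [528.5, 233.0, -23.8]
orientation: [[0.005, 1.0, 0.0], [1.0, -0.005, 0.001], [0.001, 0.0, -1.0]]
contact_force: [-11.6, -5.1, 39.1]
width: 87.6
finger_force: 19.2
```

Touched the bench: with the gripper open, the tips are level with it at TCP z=-23.6. I'll raise to about -21 (tips around 2.5 mm up) and push.

Request:
servo_tool([
  [0,0,-0.4,0,8.78],
  [0,0,-0.25,0,8.78],
  [-0.4,0,0,0,8.78],
  [-0.6,0,0,0,8.78],
  [-0.4,0,0,0,8.78],
])

```text
t: 11.18
eef_pos: [528.1, 218.0, -21.2]
orientation: [[0.005, 1.0, -0.001], [1.0, -0.005, -0.001], [-0.001, -0.001, -1.0]]
contact_force: [-0.1, -0.1, 0.4]
width: 87.5
finger_force: 0.0
```

Request:
servo_tool([
  [-0.3,0,0,0,8.78],
  [-0.4,0,0,0,8.78],
  [-0.5,0,0,0,8.78],
  [-0.6,0,0,0,8.78],
  [-0.5,0,0,0,8.78],
])

```text
t: 11.8
eef_pos: [528.2, 195.5, -20.8]
orientation: [[0.005, 1.0, 0.0], [1.0, -0.005, 0.0], [0.0, 0.0, -1.0]]
contact_force: [0.5, 1.4, -0.2]
width: 88.1
finger_force: 0.7
```

Run:
```python
from h import *
im=save("top","t4.png");s=get_state();print(s["t"],s["eef_pos"],s["contact_force"],board(im))
```

```text
11.85 [528.22845889 194.5830676  -20.82148028] [ 0.5950619   0.50065078 -1.43904879] (array([526.61218262,  56.53174591]), np.float64(0.053012568408737915), (180.40402221679688, 249.58360290527344))
```

Request:
servo_tool([
  [-0.4,0,0,0,8.78],
  [-0.6,0,0,0,8.78],
  [-0.6,0,0,0,8.78],
  [-0.6,0,0,0,8.78],
  [-0.6,0,0,0,8.78],
])

```text
t: 12.48
eef_pos: [528.0, 167.4, -20.9]
orientation: [[0.005, 1.0, -0.0], [1.0, -0.005, -0.0], [-0.0, -0.0, -1.0]]
contact_force: [0.9, 1.1, -0.9]
width: 87.8
finger_force: 0.8
```

Request:
servo_tool([
  [-0.6,0,0,0,8.78],
  [-0.6,0,0,0,8.78],
  [-0.6,0,0,0,8.78],
  [-0.3,0,0,0,8.78],
  [0,0,0,0,8.78],
])

```text
t: 13.1
eef_pos: [527.9, 146.3, -20.9]
orientation: [[0.005, 1.0, -0.0], [1.0, -0.005, -0.0], [-0.0, -0.0, -1.0]]
contact_force: [-0.2, 0.1, -0.3]
width: 87.8
finger_force: 0.0
```

Run:
```python
from h import *
im=save("top","t5.png");s=get_state();print(s["t"],s["eef_pos"],s["contact_force"],board(im))
```

```text
13.15 [527.87929347 146.38702538 -20.9144119 ] [-0.16955858 -0.5825911  -0.47074545] (array([519.05529785,   9.40220642]), np.float64(-0.006725680174940685), (179.96145629882812, 247.77076721191406))
```

Side push done: board at y≈9, yaw≈-0.007. Next I'll retreat, lift and go round to the rear edge (x≈429).

Request:
servo_tool([
  [1.2,0,0,0,8.78],
  [1.2,0,0,0,8.78],
  [0,0,-5,0,8.78],
  [0,0,-5,0,8.78],
  [0,0,0,0,8.78],
])

```text
t: 13.78
eef_pos: [530.5, 173.1, 82.9]
orientation: [[0.003, 1.0, 0.006], [1.0, -0.003, 0.003], [0.003, 0.006, -1.0]]
contact_force: [0.8, -0.1, -1.2]
width: 88.2
finger_force: 0.0
```

Request:
servo_tool([
  [-4,-4.3,0,0,8.78],
  [-4,-4.3,0,0,8.78],
  [-4,-4.0,0,0,8.78],
  [-3.8,0,0,0,8.78],
  [0,0,0,-0.18,8.78],
])

```text
t: 14.4
eef_pos: [400.4, 11.8, 78.7]
orientation: [[-0.175, 0.985, -0.001], [0.985, 0.175, -0.001], [-0.0, -0.001, -1.0]]
contact_force: [-0.5, 0.4, 1.2]
width: 88.1
finger_force: 0.0
```

Request:
servo_tool([
  [0,0,0,-0.18,8.78],
  [0,0,0,-0.18,8.78],
  [0,0,0,-0.18,8.78],
  [0,0,0,-0.18,8.78],
  [0,0,0,-0.18,8.78],
])

```text
t: 15.02
eef_pos: [400.9, 14.1, 78.4]
orientation: [[-0.883, 0.469, -0.001], [0.469, 0.883, -0.0], [0.001, -0.001, -1.0]]
contact_force: [-0.1, 0.1, 0.7]
width: 87.6
finger_force: 0.0
```

Request:
servo_tool([
  [0,0,0,-0.18,8.78],
  [0,0,0,-0.18,8.78],
  [0,0,0,-0.136,8.78],
  [0,0,0,0,8.78],
])

```text
t: 15.52
eef_pos: [400.9, 14.0, 78.5]
orientation: [[-1.0, -0.0, -0.001], [-0.0, 1.0, 0.0], [0.001, 0.0, -1.0]]
contact_force: [-0.1, -0.0, 0.8]
width: 87.9
finger_force: 0.0
```

Run:
```python
from h import *
im=save("top","t6.png");s=get_state();print(s["t"],s["eef_pos"],board(im))
im=save("scene","s6.png");print(board(im,cam="scene"))
cv2.imwrite("pics/c6.png",np.hstack([cv2.resize(cv2.imread("pics/t6.png")[160:340,200:440],(400,300)),cv2.resize(im[150:300,250:450,::-1],(400,300))]))
```

```text
15.575 [400.99995652  13.8995073   78.60342247] (array([519.96917725,   9.69154358]), np.float64(-0.005835119106418318), (178.16778564453125, 248.23605346679688))
(array([519.10839844,   7.41131592]), np.float64(-0.003019625201986287), (180.5656280517578, 251.758056640625))
```

View pics/c6.png

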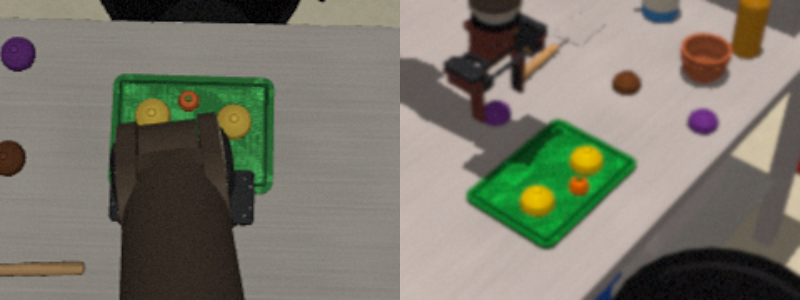

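The board is square at y≈8.5 with the scraps in place, and the gripper is behind it, clear of the purple decoy. Descending.

Request:
servo_tool([
  [0,-0.5,3,0,8.78],
  [0,0,3,0,8.78],
  [0,0,2.4,0,8.78],
  [0,0,1.1,0,8.78],
  [0,0,0.4,0,8.78],
])

```text
t: 16.25
eef_pos: [401.1, 8.6, -20.2]
orientation: [[-1.0, 0.0, -0.001], [0.0, 1.0, -0.0], [0.001, -0.0, -1.0]]
contact_force: [0.3, -0.5, -0.4]
width: 87.9
finger_force: 0.0
```

Request:
servo_tool([
  [-0.4,0,0,0,8.78],
  [-0.4,0,0,0,8.78],
  [-0.3,0,0,0,8.78],
  [-0.4,0,0,0,8.78],
  [-0.5,0,0,0,8.78],
])

```text
t: 16.88
eef_pos: [420.6, 8.3, -19.9]
orientation: [[-1.0, -0.001, -0.002], [-0.001, 1.0, -0.0], [0.002, -0.0, -1.0]]
contact_force: [-3.4, -0.5, 2.0]
width: 87.6
finger_force: 1.7
```

Request:
servo_tool([
  [-0.6,0,0,0,8.78],
  [-0.7,0,0,0,8.78],
  [-0.7,0,0,0,8.78],
  [-0.7,0,0,0,8.78],
  [-0.6,0,0,0,8.78],
])

```text
t: 17.5
eef_pos: [454.9, 8.6, -19.9]
orientation: [[-1.0, -0.001, 0.0], [-0.001, 1.0, 0.0], [-0.0, 0.0, -1.0]]
contact_force: [-1.6, -0.7, -0.1]
width: 87.7
finger_force: 0.9
```

Run:
```python
from h import *
im=save("scene","s7.png");s=get_state();print(s["t"],s["eef_pos"],s["contact_force"],board(im,cam="scene"))
im=save("top","t7.png");print(board(im))
```

```text
17.55 [455.87579859   8.56695007 -19.80595443] [ 0.59515119  0.21116657 -0.71583903] (array([554.5970459 ,   8.00274658]), np.float64(0.001115560079745448), (181.04905700683594, 251.34677124023438))
(array([557.56744385,  10.37413788]), np.float64(0.0010078830673276862), (178.84263610839844, 247.9323272705078))
```

Request:
servo_tool([
  [-0.5,0,0.1,0,8.78],
  [-0.7,0,0,0,8.78],
  [-0.7,0,0,0,8.78],
  [-0.7,0,0,0,8.78],
  [-0.7,0,0,0,8.78],
])

```text
t: 18.23
eef_pos: [487.8, 8.6, -20.9]
orientation: [[-1.0, -0.001, -0.0], [-0.001, 1.0, 0.0], [0.0, 0.0, -1.0]]
contact_force: [-2.4, -0.0, -0.1]
width: 87.9
finger_force: 1.1
```

Request:
servo_tool([
  [-0.7,0,0,0,8.78],
  [-0.7,0,0,0,8.78],
  [-0.7,0,0,0,8.78],
  [-0.7,0,0,0,8.78],
  [-0.7,0,0,0,8.78],
])

```text
t: 18.85
eef_pos: [522.8, 8.6, -20.9]
orientation: [[-1.0, -0.001, -0.0], [-0.001, 1.0, 0.0], [0.0, 0.0, -1.0]]
contact_force: [-2.3, -0.2, -0.1]
width: 88.3
finger_force: 1.1
```

Request:
servo_tool([
  [-0.7,0,0,0,8.78],
  [-0.6,0,0,0,8.78],
  [-0.4,0,0,0,8.78],
  [-0.3,0,0,0,8.78],
  [0,0,0,0,8.78],
])

```text
t: 19.48
eef_pos: [542.9, 8.6, -20.8]
orientation: [[-1.0, -0.001, 0.001], [-0.001, 1.0, 0.0], [-0.001, 0.0, -1.0]]
contact_force: [-0.2, -0.1, -1.4]
width: 87.7
finger_force: 0.3
```

Run:
```python
from h import *
im=save("scene","s8.png");s=get_state();print(s["t"],s["eef_pos"],s["contact_force"],board(im,cam="scene"))
im=save("top","t8.png");print(board(im))
e=edge(im,list(range(225,250,8))+list(range(400,480,10)));print(np.median(ray("top",e,0)[:,0]))
```

```text
19.525 [542.88867664   8.59312992 -20.78260547] [ 0.24906379 -0.1842002  -0.67491097] (array([644.42541504,   6.37078094]), np.float64(0.020547875303642327), (185.733642578125, 256.1704406738281))
(array([644.82623291,  11.09990692]), np.float64(-0.0004599279202563977), (182.30484008789062, 250.89064025878906))
701.1937873065053
```

Centre is at about 643.5, with about 33 mm of overhang, so 17 mm more.

Request:
servo_tool([
  [-0.3,0,0,0,8.78],
  [-0.5,0,0,0,8.78],
  [-0.5,0,0,0,8.78],
  [-0.4,0,0,0,8.78],
  [0,0,0,0,8.78],
])

```text
t: 20.2
eef_pos: [560.3, 8.6, -20.8]
orientation: [[-1.0, -0.001, 0.001], [-0.001, 1.0, 0.0], [-0.001, 0.0, -1.0]]
contact_force: [0.1, -0.3, -0.1]
width: 87.9
finger_force: 0.0
```

Request:
servo_tool([
  [1,0,0,0,8.78],
  [1.5,0,0,0,8.78],
  [2,0,0,0,8.78],
  [0,0,-5,0,8.78],
  [0,0,-5,0,8.78],
])

```text
t: 20.82
eef_pos: [512.6, 8.5, 79.9]
orientation: [[-1.0, -0.001, -0.002], [-0.001, 1.0, -0.0], [0.002, -0.0, -1.0]]
contact_force: [1.1, 0.5, 0.9]
width: 88.1
finger_force: 0.0
```

Request:
servo_tool([
  [6,0,0,0,8.78],
  [6,0,0,0,8.78],
  [0,0,-5,0,8.78],
  [0,0,0,0,8.78],
])

```text
t: 21.32
eef_pos: [395.0, 8.7, 131.6]
orientation: [[-1.0, -0.001, 0.006], [-0.001, 1.0, 0.001], [-0.006, 0.001, -1.0]]
contact_force: [1.1, 0.8, 1.3]
width: 87.9
finger_force: 0.0
```

Run:
```python
from h import *
im=save("scene","s9.png");s=get_state();print(s["t"],s["eef_pos"],s["contact_force"],board(im,cam="scene"))
c=im
im=save("top","t9.png");print(board(im))
g=hsv(im);m=cv2.inRange(g,(45,90,30),(85,255,255));w=ray("top",big(m).reshape(-1,2),10)
for lo,hi in((80,110),(-95,-65)): q=w[(w[:,1]>lo)&(w[:,1]<hi),0];print("front x",q.max(),"rear",q.min())
cv2.imwrite("pics/c9.png",np.hstack([cv2.resize(im[110:290,200:440,::-1],(400,300)),cv2.resize(c[150:375,220:520,::-1],(400,300))]))
```

```text
21.375 [394.90285312   8.65275731 130.42503194] [-0.65514897 -0.71629826  0.83350322] (array([663.90014648,   7.38570404]), np.float64(0.0007171903218556874), (184.14999389648438, 257.3631591796875))
(array([661.94848633,  11.22718048]), np.float64(-0.00044075316040803614), (182.8229217529297, 251.16229248046875))
front x 752.9142441907061 rear 570.5673957741718
front x 751.3771264610674 rear 571.531978749103
```

View pics/c9.png

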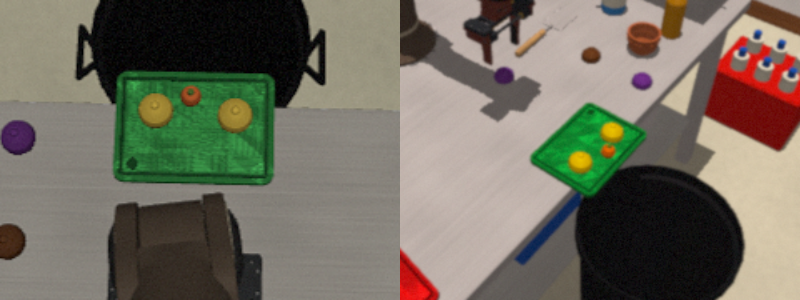

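The board overhangs by about 51 mm, is square to the edge and centred on the bin, with all three scraps on it. The arm is clear, so I'm handing in.

```bash
python3 -c "
from station import *
print(hand_in())"
```

```text
the job is handed in; nothing more can be done
None
```

The job is handed in, and by my last measurement the green board sticks out about 51 mm past the bench edge, square to it and within about 3 mm of the bin's centre, with both lemon halves and the carrot end still on it; no verdict came back.

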